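Open the objective-lens case at the microscope bench

ROBOT

A 6-joint arm with a two-finger parallel gripper is mounted at the origin on the work surface. World frame = base frame: x ahead of the robot, y to its left, z up, the work surface at z = 0. Lengths are in m, angles in rad, forces in N, time in s.
With the tool pointing down it reaches from about 0.425 to 0.95 m from the base axis. Payload 3.5 kg.
Tool frame: the origin (TCP) lies on the centre line of the jaws, within the pads' length; the fingertips stand 17 mm ahead of it and the grasp point (between the pads) lies 2 mm behind it; z points along the fingers, y is the line along which they close (so a half turn about z gives the same grasp; the last joint's range is limited). The gripper opens to 85 mm and grips with 20 to 120 N. Pads are 22 mm wide; open, the fingers measure 114 mm over their backs; the gripper's body (76 mm by 85 mm) begins 54 mm behind the grasp point. The pads swing forward as they close: fully open they stand 13 mm farther back than shut.
Start: joints at [-1.406, 0.286, 1.577, -0, 1.279, -0.15], TCP at [0.209, -0.642, 0.248] pointing down, gripper open.
Joint ranges: [-2.77, 2.77], [-0.9, 2.22], [0.21, 2.48], [-1.53, 4.67], [0.24, 2.81], [-2.84, 2.84]. Speed limits (rad/s): [2.79, 2.79, 3.14, 3.14, 3.14, 3.14].

INTERFACE

Orientations are given as a unit quaternion [x, y, z, w].
In Python, from plant import ctrl gives the robot as it stands. The module is installed in compiled form; this text tells all that it offers.
- The arm moves only by the tool drive_tool, never from a script. Its argument "moves" is a list of rows, each a list of 3 entries, a list of its own where there are three numbers: the turn, a rotation vector about the tool's x, y, z in rad, then the shift along the tool's x, y, z in m, then the finger opening in m, from 0 to 0.0854. A call has 1 to 5 rows; each row shifts and turns the commanded pose from where the row before left it, along the tool's axes as they then stand; what a row does not reach is not made up. A row lasts 1/8 s, in which the tool goes at most 62.5 mm and 10.7 degrees, less where a joint would pass 70% of its speed; a pose out of reach is approached as far as the arm can. A call with a gripper value outside its range is refused whole. The fingers move at their own pace and stop on an object; "grip_force" is the grip in N (left out, the last holds). Time passes only in rows, so rows that do not move let the fingers close. It gives the time, the measured TCP pose, the force, the opening and the grip force at its end, in the units of the state.
- ctrl.get_state(): the state, without advancing time (a new reading comes with each control period).
- ctrl.read_camera(name): name is "side" or "top" or "wrist"; returns a dict with "image" (384x512x3 uint8, red, green, blue), "fx", "fy", "cx", "cy" (pixels), "dist" ([k1, k2, p1, p2, k3] as OpenCV has them; the pictures are not rectified), "R" (3x3) and "t" (3): a world point X has camera coordinates R X + t. Camera axes: x right, y down, z forward; pixel columns grow to the right and rows downward; lengths in m; the calibration is good to about 2 mm. A picture is of the moment at which its call begins. There is no depth.
- ctrl.sign_off(): hands the job in; it is judged then, once.
The state is a dict: "time": time; "qpos": joint angles; "dq": joint speeds; "joint_efforts": joint torques, N m; "eef_pos": TCP position; "tcp_rot": TCP orientation; "contact_force": force on the tool from outside, world axes, zero at the start; "wrist_torque": the same for the moment, N m; "opening": opening from 0.0 (shut) to 1.0 (fully open); "finger_force": force on a finger pad.
Only numpy, scipy, OpenCV 4.12 (cv2) and the standard library are available. Lean on these libraries where they do the work, as an engineer would, in place of code of your own. Each camera call takes 0.05 s, during which the arm holds its last target. There are 200 camera calls.

TASK

On the bench stand two shut aluminium cases with hinged lids and a black bow handle on each. Open the wider one, which holds the microscope's objectives: lift its lid by the handle right up and back until it rests on its stop, then let go so that it stays open. Leave the narrower case shut.

Things in the scene. Friction and masses are not known exactly. Their poses are not given: they have to be found in the camera images.
- lens_lid (a joint): Lid angle (rad) of the WIDER aluminium case, which is fixed: 120 deep, 240 wide, 70 mm high. The lid is a 10 mm slab of that outline, 0.25 to 0.45 kg. 0 = shut, 1.833 = resting on its stop. Hinged on the long rear top edge, away from the robot; the case is turned up to 0.3 rad. No latch or spring: let go below 1.4 rad it falls shut, above 1.6 rad it falls back on the stop.
- lens_lid_handle (a point): Middle of the wider case's handle bar: round, black, 10 mm thick, level, parallel to the hinge, 90 mm clear between its two posts. Its axis is 40 mm above the lid's outer face (35 mm clear beneath) and 10 mm in from the front edge; 120 mm above the bench when shut. The bar may turn between the fingers as the lid swings. Site turns with the lid: y along the bar, z out of the lid.
- lens_lid_hinge (a point): Middle of the wider lid's hinge axis (y), 70 mm above the bench. Turns with the lid; when shut, x points level away from handle and robot, z up. Handle bar at x -110, z +50 mm in this frame, so at lid angle a it is 50 sin a - 110 cos a mm beyond the hinge and 110 sin a + 50 cos a mm above it. Two steel stop lugs rise 36 mm behind the hinge, 30 mm in from the case's ends.
- gauge_lid (a joint): Lid angle (rad) of the NARROWER case, alike but only 150 mm wide (120 deep, 70 high, same handle). 0 = shut; to be left shut.
There are look-alikes about, which are no part of the job. What is shaped like the part that bears gauge_lid but purple is not meant.

How it is judged:
At the end, for the whole second after the job is handed in: The wider case's lid is at rest on its stop, more than 1.7 rad open (stop at 1.833), and the narrower case's lid is shut (below 0.15 rad) (value of joint lens_lid above 1.7 rad and velocity of joint lens_lid between -0.1 and 0.1 rad/s and value of joint gauge_lid below 0.15 rad); the robot touches nothing.
It fails at once if the narrower case's lid is lifted more than 0.25 rad (value of joint gauge_lid above 0.25 rad).
It also fails if it takes over 38 s, if anything falls off the work surface, if the arm or the gripper's body presses on something with over 40 N, if the wrist force passes 120 N, or if a joint passes its speed limit or range.

## Working session

There is one attempt and no reset: what is moved stays moved. The work goes in short steps, Python scripts to look and compute and a tool call to move; the robot and the scene stay as the last step left them, time stands still between calls to the robot, and variables do not carry over. Pictures are saved under pics/ and viewed, at most 10 in all, crops included, and the job is handed in when it is done.

Besides the shell and the picture viewer there is one more tool, called in YAML: its name, and indented under it one key for each argument. drive_tool: Moves the arm, as the interface text tells. Its arguments: {"type":"object","properties":{"moves":{"type":"array","items":{"type":"array"}},"grip_force":{"type":"number"}},"required":["moves"]}

```bash
mkdir -p pics
python3 - <<'E'
from plant import ctrl
import cv2,numpy as np
for n in("top","side"):
    c=ctrl.read_camera(n); cv2.imwrite(f"pics/{n}0.png",c["image"][:,:,::-1])
    print(n,c["fx"],c["cx"],c["cy"],c["dist"],np.round(c["R"],3).tolist(),c["t"])
s=ctrl.get_state();print(s)
E
```

```text
top 426.40518493130753 251.67187017702807 189.5334522873236 [-0.12012447  0.          0.          0.          0.        ] [[-0.02, -1.0, -0.008], [-0.995, 0.02, -0.097], [0.097, 0.006, -0.995]] [0.04258775 0.39981419 1.09892521]
side 355.51918314438643 253.64263597824373 198.815169492366 [-0.07637312  0.          0.          0.          0.        ] [[-0.858, -0.513, 0.019], [-0.302, 0.475, -0.826], [0.414, -0.715, -0.563]] [0.38401994 0.19330327 0.6950571 ]
{'time': 0.1, 'qpos': array([-1.40598560e+00,  2.87131324e-01,  1.57803234e+00,  8.66289386e-06,
        1.27862755e+00, -1.50006385e-01]), 'dq': array([ 0.00040089, -0.00249348, -0.00358709,  0.00120238,  0.00024014,
        0.00054359]), 'joint_efforts': array([ 6.12626372e-04, -4.07298267e+01, -2.93698740e+01, -1.44493506e-04,
        3.41639236e-03, -1.79709282e-06]), 'eef_pos': array([ 0.20894107, -0.6412548 ,  0.24704836]), 'tcp_rot': array([ 9.87636432e-01,  1.56758000e-01, -3.99061629e-06, -1.09928455e-03]), 'contact_force': array([ 0.21831282, -0.79954025,  0.88381884]), 'wrist_torque': array([-0.04334218, -0.01349303, -0.05206914]), 'finger_force': 0.0, 'opening': 1.0011601143501985}
```

View pics/top0.png

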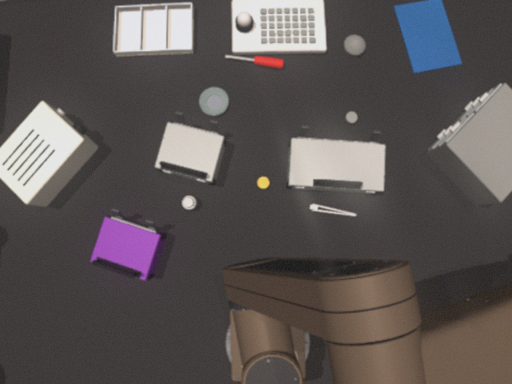

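View pics/side0.png

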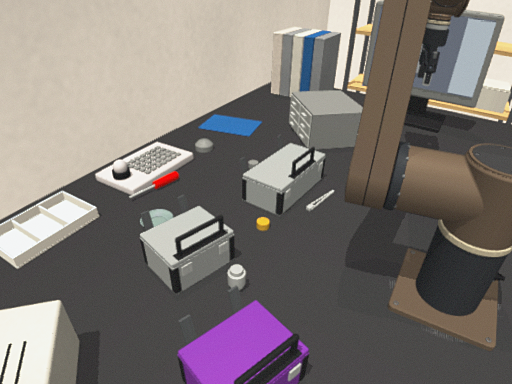

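The top view shows three cases: the wider aluminium one at (337,165), a narrower aluminium one at (190,152) and a purple one at (127,246). The first fits best because it is widest and aluminium. Its handle is near (338,184). In the side view it is at (285,175). I'll confirm this with an enlarged crop.

```bash
cat > h.py <<'E'
import cv2,numpy as np
from plant import ctrl
def onz(c,uv,z):
    K=np.array([[c["fx"],0,c["cx"]],[0,c["fy"],c["cy"]],[0,0,1]])
    n=cv2.undistortPoints(np.array(uv,float).reshape(-1,1,2),K,np.array(c["dist"]))[:,0]
    R,t=np.array(c["R"]),np.array(c["t"]); o=-R.T@t
    d=np.c_[n,np.ones(len(n))]@R
    return o+d*((z-o[2])/d[:,2])[:,None]
def proj(c,X):
    K=np.array([[c["fx"],0,c["cx"]],[0,c["fy"],c["cy"]],[0,0,1]])
    return cv2.projectPoints(np.array(X,float),cv2.Rodrigues(np.array(c["R"]))[0],np.array(c["t"]),K,np.array(c["dist"]))[0][:,0]
E
python3 - <<'E'
import cv2
t=cv2.imread("pics/top0.png")[120:205,275:400]; s=cv2.imread("pics/side0.png")[135:220,230:340]
a=cv2.resize(t,None,fx=4,fy=4,interpolation=2);b=cv2.resize(s,(300,340-108),interpolation=2)
b=cv2.copyMakeBorder(b,0,340-b.shape[0],0,0,0)
cv2.imwrite("pics/crop.png",cv2.hconcat([a,b]))
E
```

```text
(no output)
```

View pics/crop.png

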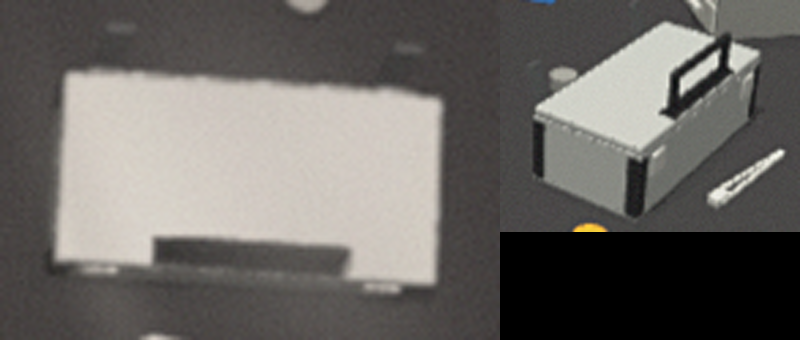

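The crop confirms the wide aluminium case. Its lid corners in the top view are about (291,138), (385,144), (384,191) and (288,185), and the handle's dark band runs from (313,180) to (362,187).

Run:
```python
from h import *
from scipy.optimize import least_squares
c=ctrl.read_camera("top");s=ctrl.read_camera("side")
uv=np.array([[65,72],[441,97],[436,284],[53,261]])/4+[275,120]-.4
P=onz(c,uv,.08);print(P.round(4), np.linalg.norm(P-np.roll(P,-1,0),axis=1).round(4))
def mod(p,L):
    L=np.array(L);u=np.array([np.cos(p[2]),np.sin(p[2])]);v=np.array([-u[1],u[0]])
    return np.c_[p[0]+L[:,0]*u[0]+L[:,1]*v[0],p[1]+L[:,0]*u[1]+L[:,1]*v[1],L[:,2]]
L=[[0,.12,.08],[0,-.12,.08],[-.12,-.12,.08],[-.12,.12,.08]]
r=least_squares(lambda p:(proj(c,mod(p,L))-uv).ravel(),[.5,-.1,0]);p=r.x;print("hinge x,y,yaw",p.round(4),r.fun.round(1))
H=mod(p,[[-.11,0,.12],[-.11,.05,.12],[-.11,-.05,.12]]);print(H.round(4))
print("top",proj(c,H).round(1),"side",proj(s,H).round(1),"sidecorners",proj(s,mod(p,L)).round(1))
st=ctrl.get_state()
```

```text
[[ 0.5239 -0.0669  0.08  ]
 [ 0.5042 -0.3055  0.08  ]
 [ 0.3853 -0.2959  0.08  ]
 [ 0.4046 -0.0558  0.08  ]] [0.2395 0.1192 0.2408 0.1199]
hinge x,y,yaw [ 0.5143 -0.186  -0.0824] [-0.2 -0.1  0.  -0.1 -0.1  0.2  0.3 -0. ]
[[ 0.4047 -0.1769  0.12  ]
 [ 0.4088 -0.1271  0.12  ]
 [ 0.4005 -0.2267  0.12  ]]
top [[339.5 182. ]
 [318.8 180.7]
 [360.  183.3]] side [[303.5 155.6]
 [293.9 162.9]
 [312.5 148.9]] sidecorners [[241.8 174.4]
 [289.6 142.7]
 [325.3 153.8]
 [281.5 189.7]]
```

drive_tool:
  moves:
    - [[0, 0, 0], [0.04, -0.046, 0], 0.085]
    - [[0, 0, 0], [0.04, -0.046, 0], 0.085]
    - [[0, 0, 0], [0.04, -0.046, 0], 0.085]
    - [[0, 0, 0], [0.04, -0.046, 0], 0.085]
    - [[0, 0, 0], [0.04, -0.046, 0], 0.085]

```text
time: 0.82
eef_pos: [0.3284, -0.3592, 0.2482]
tcp_rot: [0.988, 0.157, 0.0, 0.0]
contact_force: [1.2, 1.2, 1.0]
opening: 0.995
finger_force: 0.0
```

drive_tool:
  moves:
    - [[0, 0, 0], [0.04, -0.046, 0], 0.07]
    - [[0, 0, 0], [0.04, -0.046, 0], 0.07]
    - [[0, 0, 0], [0.05, -0.03, 0], 0.07]
    - [[0, 0, -0.18], [0, 0, 0], 0.07]
    - [[0, 0, -0.18], [0, 0, 0], 0.07]

```text
time: 1.45
eef_pos: [0.4142, -0.2037, 0.2482]
tcp_rot: [0.942, 0.335, -0.0, -0.0]
contact_force: [0.2, -0.5, 0.3]
opening: 0.823
finger_force: 0.0
```

drive_tool:
  moves:
    - [[0, 0, -0.18], [0, 0, 0], 0.07]
    - [[0, 0, -0.18], [0, 0, 0], 0.07]
    - [[0, 0, -0.18], [0, 0, 0], 0.07]
    - [[0, 0, -0.18], [0, 0, 0], 0.07]
    - [[0, 0, -0.094], [0, 0, 0], 0.07]

```text
time: 2.08
eef_pos: [0.4137, -0.2048, 0.2482]
tcp_rot: [0.734, 0.679, -0.0, -0.0]
contact_force: [0.1, 0.6, 0.5]
opening: 0.82
finger_force: 0.0
```

drive_tool:
  moves:
    - [[0, 0, 0], [0.027, -0.011, 0], 0.07]
    - [[0, 0, 0], [0, 0, 0.045], 0.07]
    - [[0, 0, 0], [0, 0, 0], 0.07]

```text
time: 2.45
eef_pos: [0.4029, -0.1754, 0.2]
tcp_rot: [0.735, 0.678, -0.001, -0.004]
contact_force: [-0.6, -0.3, 0.6]
opening: 0.821
finger_force: 0.0
```

Run:
```python
from h import *
im=[]
for n in("wrist","side"):
    c=ctrl.read_camera(n);i=np.ascontiguousarray(c["image"][:,:,::-1])
    q=proj(c,[[.4088,-.1271,.12],[.4047,-.1769,.12],[.4005,-.2267,.12]]);print(n,q.round(1))
    cv2.imwrite(f"pics/{n}1.png",i)
```

```text
wrist [[259.6 139.1]
 [259.4 202.4]
 [259.1 258.4]]
side [[293.8 162.9]
 [303.5 155.6]
 [312.5 148.9]]
```

View pics/wrist1.png

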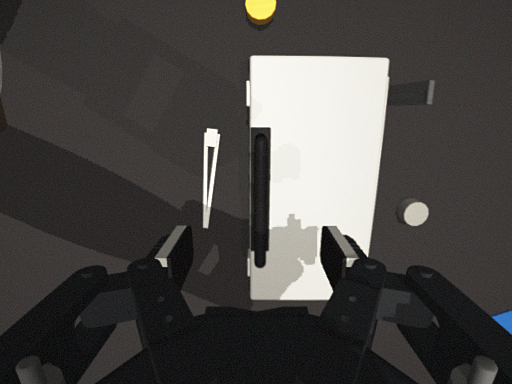

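drive_tool:
  moves:
    - [[0, 0, 0], [-0.001, 0.002, 0.041], 0.07]
    - [[0, 0, 0], [0, 0, 0.041], 0.07]
    - [[0, 0, 0], [0, 0, 0], 0.07]

```text
time: 2.92
eef_pos: [0.4059, -0.1777, 0.1201]
tcp_rot: [0.736, 0.677, -0.0, -0.002]
contact_force: [-0.9, -0.2, 0.0]
opening: 0.824
finger_force: 0.0
```

drive_tool:
  moves:
    - [[0, 0, 0], [0, 0, 0], 0.03]
    - [[0, 0, 0], [0, 0, 0], 0.015]
    - [[0, 0, 0], [0, 0, 0], 0.0]
    - [[0, 0, 0], [0, 0, 0], 0.0]
    - [[0, 0, 0], [0, 0, 0], 0.0]
  grip_force: 40

```text
time: 3.55
eef_pos: [0.4051, -0.1786, 0.1227]
tcp_rot: [0.735, 0.678, -0.003, -0.002]
contact_force: [-11.0, -0.1, 10.0]
opening: 0.094
finger_force: 39.1
```

Run:
```python
import numpy as np
a=np.linspace(0,1.8,26);t=a*.3/1.8
h=.05*np.sin(a)-.11*np.cos(a);z=.11*np.sin(a)+.05*np.cos(a)
m=t[:-1];dh,dz=np.diff(h),np.diff(z)
Y=dh*np.cos(m)-dz*np.sin(m);Z=-dh*np.sin(m)-dz*np.cos(m)
for i in range(25):print(i,round(a[i+1],3),(Y[i]*1e3).round(1),(Z[i]*1e3).round(1),"x,z",(.5143+h[i+1]*np.cos(.0824)).round(4),(-.186-h[i+1]*np.sin(.0824)).round(4),(.07+z[i+1]).round(4))
```

```text
0 0.072 3.9 -7.8 x,z 0.4085 -0.1773 0.1278
1 0.144 4.3 -7.5 x,z 0.413 -0.1776 0.1353
2 0.216 4.8 -7.3 x,z 0.4179 -0.178 0.1424
3 0.288 5.2 -7.0 x,z 0.4233 -0.1785 0.1492
4 0.36 5.6 -6.6 x,z 0.4293 -0.179 0.1555
5 0.432 6.0 -6.3 x,z 0.4356 -0.1795 0.1615
6 0.504 6.4 -5.9 x,z 0.4424 -0.1801 0.1669
7 0.576 6.7 -5.5 x,z 0.4495 -0.1806 0.1718
8 0.648 7.0 -5.1 x,z 0.457 -0.1813 0.1763
9 0.72 7.3 -4.7 x,z 0.4647 -0.1819 0.1801
10 0.792 7.6 -4.2 x,z 0.4728 -0.1826 0.1834
11 0.864 7.8 -3.8 x,z 0.481 -0.1832 0.1861
12 0.936 8.1 -3.3 x,z 0.4894 -0.1839 0.1882
13 1.008 8.2 -2.8 x,z 0.498 -0.1846 0.1897
14 1.08 8.4 -2.3 x,z 0.5066 -0.1854 0.1906
15 1.152 8.5 -1.8 x,z 0.5152 -0.1861 0.1908
16 1.224 8.6 -1.3 x,z 0.5239 -0.1868 0.1904
17 1.296 8.7 -0.8 x,z 0.5325 -0.1875 0.1894
18 1.368 8.7 -0.2 x,z 0.541 -0.1882 0.1878
19 1.44 8.7 0.3 x,z 0.5494 -0.1889 0.1856
20 1.512 8.7 0.8 x,z 0.5576 -0.1896 0.1827
21 1.584 8.6 1.3 x,z 0.5656 -0.1902 0.1793
22 1.656 8.5 1.8 x,z 0.5733 -0.1909 0.1753
23 1.728 8.4 2.3 x,z 0.5807 -0.1915 0.1708
24 1.8 8.2 2.8 x,z 0.5877 -0.1921 0.1658
```

drive_tool:
  moves:
    - [[0.012, 0, 0], [0, 0.004, -0.008], 0.0]
    - [[0.012, 0, 0], [0, 0.0043, -0.0075], 0.0]
    - [[0.012, 0, 0], [0, 0.0048, -0.0073], 0.0]
    - [[0.012, 0, 0], [0, 0.0052, -0.007], 0.0]
    - [[0.012, 0, 0], [0, 0.0056, -0.0066], 0.0]

```text
time: 4.18
eef_pos: [0.4278, -0.1805, 0.1571]
tcp_rot: [0.734, 0.678, -0.025, -0.027]
contact_force: [-12.4, -2.2, 5.9]
opening: 0.098
finger_force: 38.9
```

drive_tool:
  moves:
    - [[0.012, 0, 0], [0, 0.006, -0.0063], 0.0]
    - [[0.012, 0, 0], [0, 0.0064, -0.0059], 0.0]
    - [[0.012, 0, 0], [0, 0.0067, -0.0055], 0.0]
    - [[0.012, 0, 0], [0, 0.007, -0.0051], 0.0]
    - [[0.012, 0, 0], [0, 0.0073, -0.0047], 0.0]

```text
time: 4.8
eef_pos: [0.4648, -0.1838, 0.1849]
tcp_rot: [0.734, 0.676, -0.044, -0.047]
contact_force: [-11.9, 1.3, 9.6]
opening: 0.099
finger_force: 38.7
```

drive_tool:
  moves:
    - [[0.012, 0, 0], [0, 0.0076, -0.0042], 0.0]
    - [[0.012, 0, 0], [0, 0.0078, -0.0038], 0.0]
    - [[0.012, 0, 0], [0, 0.0081, -0.0033], 0.0]
    - [[0.012, 0, 0], [0, 0.0082, -0.0028], 0.0]
    - [[0.012, 0, 0], [0, 0.0084, -0.0023], 0.0]

```text
time: 5.42
eef_pos: [0.5087, -0.1875, 0.1943]
tcp_rot: [0.732, 0.675, -0.062, -0.066]
contact_force: [-4.1, -1.9, 5.0]
opening: 0.099
finger_force: 41.1
```

drive_tool:
  moves:
    - [[0.012, 0, 0], [0, 0.0085, -0.0013], 0.0]
    - [[0.012, 0, 0], [0, 0.0086, -0.0008], 0.0]
    - [[0.012, 0, 0], [0, 0.0087, -0.0003], 0.0]
    - [[0.012, 0, 0], [0, 0.0087, 0.0003], 0.0]
    - [[0.012, 0, 0], [0, 0.0087, 0.0006], 0.0]

```text
time: 6.05
eef_pos: [0.5524, -0.1913, 0.1869]
tcp_rot: [0.73, 0.673, -0.081, -0.086]
contact_force: [-1.7, -2.6, 5.9]
opening: 0.095
finger_force: 42.6
```

drive_tool:
  moves:
    - [[0.012, 0, 0], [0, 0.0087, 0.0008], 0.0]
    - [[0.012, 0, 0], [0, 0.0086, 0.0013], 0.0]
    - [[0.012, 0, 0], [0, 0.0085, 0.0018], 0.0]
    - [[0.012, 0, 0], [0, 0.0084, 0.0023], 0.0]
    - [[0.012, 0, 0], [0, 0.0082, 0.0028], 0.0]

```text
time: 6.68
eef_pos: [0.5901, -0.1945, 0.1648]
tcp_rot: [0.727, 0.67, -0.102, -0.109]
contact_force: [0.4, -6.1, 2.7]
opening: 0.096
finger_force: 43.8
```

Run:
```python
from h import *
i=ctrl.read_camera("side")["image"][:,:,::-1];cv2.imwrite("pics/side2.png",cv2.resize(i[80:230,200:400],None,fx=3,fy=3))
print(ctrl.get_state()["eef_pos"])
```

```text
[ 0.59099946 -0.19458744  0.16405101]
```

View pics/side2.png

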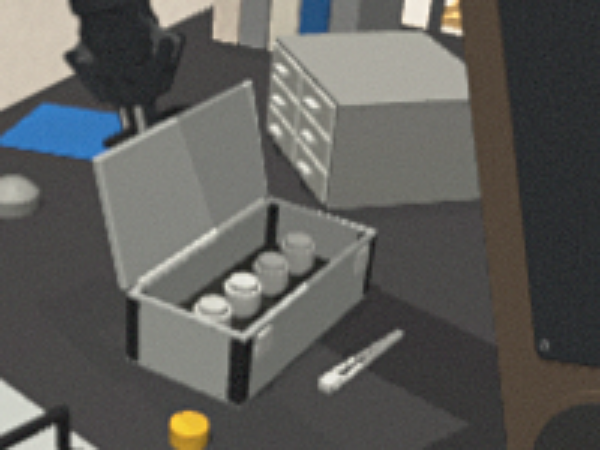

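The lid of the wider case stands open near its stop, with the fingers on the handle at about (130,120) in the crop. I'll open the fingers part-way and back out along the tool axis.

drive_tool:
  moves:
    - [[0, 0, 0], [0, 0, 0], 0.03]
    - [[0, 0, 0], [0, 0, 0], 0.03]
    - [[0, 0, 0], [0, 0, 0], 0.03]
    - [[0, 0, 0], [0, 0, 0], 0.03]

```text
time: 7.22
eef_pos: [0.5895, -0.1929, 0.1649]
tcp_rot: [0.727, 0.67, -0.101, -0.11]
contact_force: [-0.2, -0.4, -0.6]
opening: 0.352
finger_force: 0.0
```

drive_tool:
  moves:
    - [[0, 0, 0], [0, 0, -0.01], 0.03]
    - [[0, 0, 0], [0, 0, -0.02], 0.03]
    - [[0, 0, 0], [0, 0, -0.03], 0.03]
    - [[0, 0, 0], [0, 0, -0.04], 0.03]
    - [[0, 0, 0], [0, 0, -0.03], 0.03]

```text
time: 7.85
eef_pos: [0.6292, -0.1967, 0.2935]
tcp_rot: [0.728, 0.67, -0.1, -0.108]
contact_force: [-0.2, -0.0, -0.8]
opening: 0.352
finger_force: 0.0
```

Run:
```python
from h import *
i=ctrl.read_camera("side")["image"][:,:,::-1];cv2.imwrite("pics/side3.png",i)
s=ctrl.get_state();print(s["eef_pos"],s["contact_force"],s["finger_force"])
```

```text
[ 0.63099113 -0.19730249  0.29804161] [0.23464991 0.18367691 2.90208249] 0.0
```

View pics/side3.png

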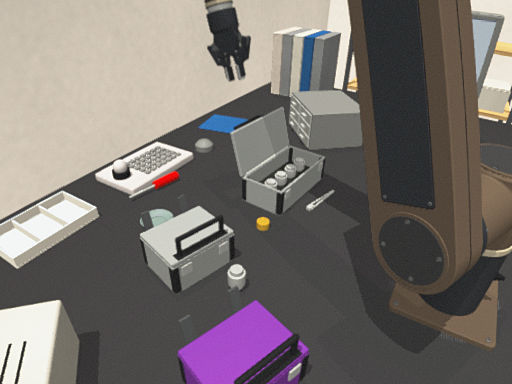

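The wider case's lid stands open at (262,140), the narrower case at (188,245) is still shut, and the gripper is clear at (232,50). I'll let it settle for a moment, then hand in.

drive_tool:
  moves:
    - [[0, 0, 0], [0, 0, 0], 0.03]
    - [[0, 0, 0], [0, 0, 0], 0.03]
    - [[0, 0, 0], [0, 0, 0], 0.03]
    - [[0, 0, 0], [0, 0, 0], 0.03]

```text
time: 8.4
eef_pos: [0.6275, -0.1963, 0.2881]
tcp_rot: [0.727, 0.67, -0.102, -0.111]
contact_force: [-0.5, -0.7, -0.5]
opening: 0.35
finger_force: 0.0
```

```bash
python3 -c "
from plant import ctrl
print(ctrl.sign_off())"
```

```text
the job is handed in; nothing more can be done
None
```

The wider case's lid is open and looks to be resting on its stop, the narrower case is still shut, the gripper is clear, and the job was handed in at about 8.4 s; sign-off returned no verdict.

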